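# Stroke the mirror-light strip up to full and hold it there

### The arm

A 7-joint arm with a two-finger parallel gripper is mounted at the origin on the work surface. World frame = base frame: x ahead of the robot, y to its left, z up, the work surface at z = 0. Lengths are in m, angles in rad, forces in N, time in s.
With the tool pointing down it reaches from about 0.425 to 0.925 m from the base axis. Payload 6.8 kg.
Tool frame: the origin (TCP) lies at the very end of the fingers, on their centre line; the grasp point (between the pads) lies 19 mm behind it; z points along the fingers, x is the direction in which the jaws open and shut, and the axes are right-handed (so a half turn about z gives the same grasp; the last joint's range is limited). The gripper opens to 85 mm and grips with 20 to 120 N. Pads are 22 mm wide; open, the fingers measure 114 mm over their backs; the gripper's body (76 mm by 85 mm) begins 54 mm behind the grasp point. The pads swing forward as they close: fully open they stand 13 mm farther back than shut.
Start: joints at [1.117, 0.477, 0.022, 1.555, -0.011, 1.109, -0.083], TCP at [0.229, -0.635, 0.231] pointing down, gripper open.
Joint ranges: [-2.96, 2.96], [-0.34, 2.1], [-1.41, 1.46], [0.24, 2.44], [-1.37, 4.51], [0.17, 1.92], [-2.96, 2.96]. Speed limits (rad/s): [2.39, 2.39, 3.14, 3.14, 3.14, 3.14, 3.14].

### API

Orientations are given as a unit quaternion [w, x, y, z].
In Python, from station import bot gives the robot as it stands.
- The arm moves only by the shell command python3 -m creep 'ROWS' [FORCE]. ROWS is JSON, a list that holds one entry, the list of rows, each a list of 7 numbers: the shift along the tool's x, y, z in cm, then the turn, a rotation vector about the tool's x, y, z in rad, then the opening, from 0 (shut) to 1 (fully open). In form: [[[dx, dy, dz, wx, wy, wz, claw], ...]]. A call has 1 to 10 rows; each row is the pose to reach, as a shift and turn from the pose commanded when the call began, along the tool's axes at that moment; what a row does not reach only later rows make up. A row lasts 1/8 s, in which the tool goes at most 62.5 mm and 10.7 degrees, less where a joint would pass 70% of its speed; a pose out of reach is approached as far as the arm can. A call with a gripper value outside its range is refused whole. The fingers move at their own pace and stop on an object; FORCE is the grip in N (left out, the last holds). Time passes only in rows, so rows that repeat a pose let the fingers close. It gives the time, the measured TCP pose, the force and the opening at its end, in the units of the state.
- bot.get_obs(): the state, without advancing time (a new reading comes with each control period).
- bot.read_camera(name): name is "scene" or "top" or "wrist"; returns (picture, depth): 400x640x3 uint8, blue, green, red; 400x640 float32, m along the optical axis (not along the pixel's ray), 0 where there is no reading.
- bot.calibration(name): a dict with "mtx" (3x3 intrinsics, pixels), "rvec" (rotation vector, rad) and "tvec" (3), from world to camera coordinates, as OpenCV has them. Camera axes: x right, y down, z forward; pixel columns grow to the right and rows downward; lengths in m; the calibration is good to about 2 mm. A picture is of the moment at which its call begins: read the wrist's pose just before it. calibration takes no time and is no camera call; for the wrist camera it gives the pose at the moment of the call.
- bot.hand_in(): hands the job in, once; it reports no verdict.
Trained networks look in the newest picture that a camera, given by its name, has taken for a name from the list of things; names that differ only in an ending like _2 or _b are one class to them, and where a whole thing is asked for, a point or a joint stands for the part that bears it (a point fixed in the world has none). Each returns a list of dicts, best first, with "p" (0 to 1); they miss things now and then, are a little off and sometimes report something else, mostly with a low value. They report only what shows in the picture. A call takes as long as a camera call. They do not tell look-alikes from the thing itself.
- bot.find_in(camera, label): "xy" ([column, row] in pixels, amid what is visible of it).
- bot.silhouettes(camera, label): "mask" (400x640 bool, what is visible of it) and "xy" ([column, row] in pixels, amid what is visible of it).
The state is a dict: "t": time; "q": joint angles; "joint_vel": joint speeds; "joint_torque": joint torques, N m; "eef_pos": TCP position; "tool_rot": TCP orientation; "contact_force": force on the tool from outside, world axes, zero at the start; "torque": the same for the moment, N m; "gripper_width": opening from 0.0 (shut) to 1.0 (fully open).
Only numpy, scipy, OpenCV 4.12 (cv2) and the standard library are available. Lean on these libraries where they do the work, as an engineer would, in place of code of your own. Each camera call takes 0.05 s, during which the arm holds its last target.

### The job

Turn the mirror light up to full on the round controller: with closed fingertips come down gently on the smallest dot of its curved touch strip, then stroke along the curve over the growing dots to the largest one, without lifting off on the way and without pushing the strip down to its stop. The program finishes while still holding: keep the fingertips resting on the largest dot, lightly pressing the strip, so that the setting is stored. Nothing is to be picked up, and the jar in the middle and the other toiletries stay where they are.

Things in the scene. Friction and masses are not known exactly. Their poses are not given: they have to be found in the camera images.
- controller: round flat mirror-light controller fixed to the counter at any yaw: white disc 192 mm across, top face 22 mm above the counter; origin under its centre at counter level. On it a dark C-shaped touch strip, 28 mm wide, centre-line radius 75 mm about the disc's centre, stands 12 mm proud (top 34 mm above the counter). The dots lie on it at -90, -45, 0, 45, 90 deg from the disc's +x, smallest first
- strip (a joint): how far the whole C-shaped strip (225 deg of arc, running on 29 mm past the first and last dots) is pressed down, m: 0 untouched, 0.010 at its stop. It stays level and sinks on a soft spring: about 0.5 N starts it moving, then 1 N per mm (about 5 N at 4.5 mm); it springs back when released
- dot1 (a point): dot 1 of 5 on the strip (the smallest): pale printed dot, 6.0 mm across; this point is the dot's centre on the strip's top face, sinking with the strip; axes as the disc's, z up
- dot2 (a point): dot 2 of 5 on the strip: pale printed dot, 10.5 mm across; this point is the dot's centre on the strip's top face, sinking with the strip; axes as the disc's, z up
- dot3 (a point): dot 3 of 5 on the strip: pale printed dot, 15.0 mm across; this point is the dot's centre on the strip's top face, sinking with the strip; axes as the disc's, z up
- dot4 (a point): dot 4 of 5 on the strip: pale printed dot, 19.5 mm across; this point is the dot's centre on the strip's top face, sinking with the strip; axes as the disc's, z up
- dot5 (a point): dot 5 of 5 on the strip (the largest): pale printed dot, 24.0 mm across; this point is the dot's centre on the strip's top face, sinking with the strip; axes as the disc's, z up
- cream_jar: small round lidded jar, 42 mm across and 32 mm high, standing loose in the middle of the controller (inside the strip's curve); origin under its centre. Bystander
- hairbrush: wooden hairbrush lying bristles down, 225 mm long, 62 mm wide, 32 mm high, handle towards its -x; origin at counter level about mid-length. Bystander near the controller
- face_roller: face roller lying flat, 145 mm long, up to 34 mm high at the rolling head (its +x end); origin at counter level near mid-length. Bystander near the controller
- compact: closed round compact, 76 mm across, 18 mm high; origin under its centre. Bystander near the controller
- cuticle_pusher: stainless rod with flat ends, 134 mm long, 8 mm thick, along its x; origin at counter level, mid-length. Bystander near the controller
- lotion_bottle: bottle, 52 mm across, 130 mm high, standing; origin under its centre. Bystander to the left
- tumbler: ceramic cup, 72 mm across, 95 mm high, standing; origin under its centre. Bystander to the right
Not all that is in view belongs to the job. Of the things shaped like the controller, the white one is meant.

How it is judged:
On the way, in this order (a step that is already met when the one before it is completed fails the run):
1. the fingertips come down on the strip at the smallest dot and press the strip more than 0.5 mm, within 22 mm of the dot (value of joint strip above 0.0005 m and contact force between the fingers and controller above 0.3 N and horizontal distance between the grasp point and dot1 below 0.022 m), for 0.1 s.
2. the fingertips have slid on to dot 2 and press the strip more than 0.5 mm, within 22 mm of the dot (value of joint strip above 0.0005 m and contact force between the fingers and controller above 0.3 N and horizontal distance between the grasp point and dot2 below 0.022 m), for 0.1 s.
3. the fingertips have slid on to dot 3 and press the strip more than 0.5 mm, within 22 mm of the dot (value of joint strip above 0.0005 m and contact force between the fingers and controller above 0.3 N and horizontal distance between the grasp point and dot3 below 0.022 m), for 0.1 s.
4. the fingertips have slid on to dot 4 and press the strip more than 0.5 mm, within 22 mm of the dot (value of joint strip above 0.0005 m and contact force between the fingers and controller above 0.3 N and horizontal distance between the grasp point and dot4 below 0.022 m), for 0.1 s.
5. the fingertips have slid on to dot 5 and press the strip more than 0.5 mm, within 22 mm of the dot (value of joint strip above 0.0005 m and contact force between the fingers and controller above 0.3 N and horizontal distance between the grasp point and dot5 below 0.022 m), for 0.1 s.
At the end, for the whole second after the job is handed in: The fingertips still rest on the strip (more than 0.3 N) within 22 mm of the largest dot, the strip is pressed between 0.5 and 9 mm, and every toiletry is within 15 mm of where it began (all of step 5 and value of joint strip below 0.009 m and distance of each of cream_jar, hairbrush, face_roller, compact, cuticle_pusher, lotion_bottle, tumbler from where it was at the start of the episode below 0.015 m); the arm keeps its last pose, push and grip.
It fails at once if the strip is pushed down to its stop (more than 9 mm) (value of joint strip above 0.009 m).
It fails at once if the fingertips are lifted off on the way: the grasp point is above the stretch of dots 2 to 4, less than 35 mm over the strip (tips within some 16 mm of it), and the strip is not pressed (value of joint strip below 0.0003 m and ((horizontal distance between the grasp point and dot2 below 0.028 m and z of the grasp point in the frame of dot2 below 0.035 m) or (horizontal distance between the grasp point and dot3 below 0.028 m and z of the grasp point in the frame of dot3 below 0.035 m) or (horizontal distance between the grasp point and dot4 below 0.028 m and z of the grasp point in the frame of dot4 below 0.035 m))).
It fails at once if a toiletry is lifted, carried or pushed more than 15 mm (distance of any of cream_jar, hairbrush, face_roller, compact, cuticle_pusher, lotion_bottle, tumbler from where it was at the start of the episode above 0.015 m).
It also fails if it takes over 51 s, if anything falls off the work surface, if the arm or the gripper's body presses on something with over 40 N, if the wrist force passes 120 N, or if a joint passes its speed limit or range.

## Working session

There is one attempt and no reset: what is moved stays moved. The work goes in short steps, Python scripts to look and compute and a shell command to move; the robot and the scene stay as the last step left them, time stands still between calls to the robot, and variables do not carry over. Pictures are saved under pics/ and viewed, and the job is handed in when it is done.

```bash
ls; mkdir -p pics; cat > h.py <<'E'
import numpy as np, cv2
from station import bot
def cal(n):
    c=bot.calibration(n); K=np.array(c["mtx"],float).reshape(3,3); R,_=cv2.Rodrigues(np.array(c["rvec"],float)); t=np.array(c["tvec"],float).reshape(3); return K,R,t
def ray_z(n,uv,z):
    K,R,t=cal(n); d=R.T@np.linalg.inv(K)@np.array([uv[0],uv[1],1.]); o=-R.T@t
    return o+d*(z-o[2])/d[2]
def world(n,depth):
    K,R,t=cal(n); v,u=np.mgrid[0:depth.shape[0],0:depth.shape[1]]
    p=np.stack([u,v,np.ones_like(u)],-1)@np.linalg.inv(K).T*depth[...,None]
    return (p-t)@R
def proj(n,P):
    K,R,t=cal(n); return cv2.projectPoints(np.array(P,float).reshape(-1,3),cv2.Rodrigues(R)[0],t,K,None)[0].reshape(-1,2)
E
python3 - <<'E'
from h import *
for n in ["scene","top"]:
    im,d=bot.read_camera(n); cv2.imwrite(f"pics/{n}0.png",im); np.save(f"{n}0.npy",d)
    for l in ["controller","cream_jar","dot1","dot5"]:
        print(n,l,[(np.round(x["xy"],0).tolist(),round(x["p"],2)) for x in bot.find_in(n,l)])
o=bot.get_obs(); print({k:np.round(v,3) for k,v in o.items()})
E
```

```text
pics
scene controller [([279.0, 188.0], 0.95), ([432.0, 204.0], 0.92), ([342.0, 243.0], 0.9), ([329.0, 246.0], 0.74)]
scene cream_jar [([344.0, 230.0], 0.54)]
scene dot1 [([421.0, 211.0], 0.79), ([331.0, 244.0], 0.68), ([267.0, 195.0], 0.67)]
scene dot5 [([421.0, 211.0], 0.79), ([331.0, 244.0], 0.68), ([267.0, 195.0], 0.67)]
top controller [([355.0, 192.0], 0.81), ([249.0, 186.0], 0.73), ([251.0, 179.0], 0.67), ([216.0, 292.0], 0.67)]
top cream_jar [([248.0, 186.0], 0.69), ([285.0, 144.0], 0.17)]
top dot1 [([232.0, 276.0], 0.94), ([261.0, 166.0], 0.84), ([371.0, 176.0], 0.82)]
top dot5 [([232.0, 276.0], 0.94), ([261.0, 166.0], 0.84), ([371.0, 176.0], 0.82)]
{'t': np.float64(0.5), 'q': array([ 1.117,  0.477,  0.022,  1.555, -0.012,  1.109, -0.083]), 'joint_vel': array([ 0.   , -0.   ,  0.001, -0.001,  0.   , -0.   ,  0.002]), 'joint_torque': array([-1.0000e-03, -5.9581e+01,  1.6050e+00, -2.8129e+01,  1.2000e-02,
        3.0000e-03, -0.0000e+00]), 'eef_pos': array([ 0.229, -0.635,  0.231]), 'tool_rot': array([-0.   ,  0.818, -0.575, -0.   ]), 'contact_force': array([ 0.176,  0.579, -0.604]), 'torque': array([-0.027,  0.027, -0.001]), 'gripper_width': np.float64(0.999)}
```

View pics/top0.png

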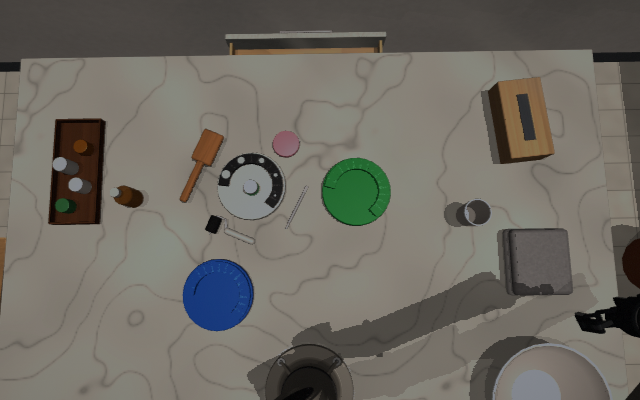

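View pics/scene0.png

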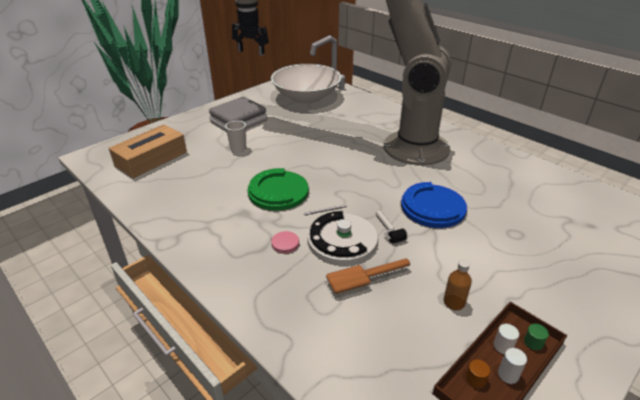

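The white controller sits at about (251,186) in the top view, with the jar at its centre. The compact is at (286,144), the pusher at (296,207), the brush at (203,165) and the roller at (232,231). I'll zoom in on the dots next.

```bash
python3 - <<'E'
from h import *
im=cv2.imread("pics/top0.png"); c=im[140:240,170:320]; cv2.imwrite("pics/topz.png",cv2.resize(c,None,fx=5,fy=5,interpolation=cv2.INTER_CUBIC))
d=np.load("top0.npy"); W=world("top",d)
for n,(u,v) in dict(jar=(250,186),disc=(240,195),counter=(300,250),compact=(286,144),strip=(251,160)).items(): print(n,W[v,u].round(3))
m=(np.abs(W[...,2]-0.022)<.004)|(np.abs(W[...,2]-.034)<.004)
# strip-only mask
v,u=np.mgrid[0:400,0:640]
box=(u>210)&(u<295)&(v>145)&(v<228)
white=cv2.cvtColor(im,cv2.COLOR_BGR2HSV)
ms=box&(np.abs(W[...,2]-.034)<.005)
P=W[ms]; print(len(P),P[:,2].mean())
E
```

```text
jar [0.544 0.152 0.055]
disc [0.524 0.185 0.023]
counter [ 0.37   0.02  -0.001]
compact [0.668 0.056 0.022]
strip [0.62  0.153 0.035]
1222 0.03411067507162861
```

View pics/topz.png

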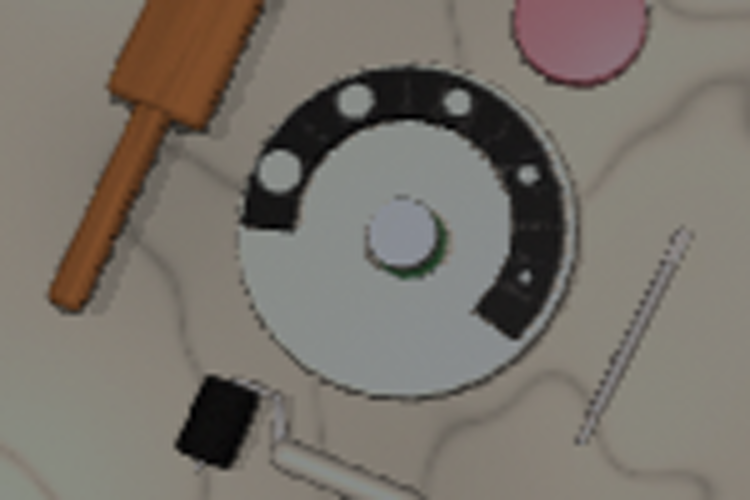

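```bash
python3 - <<'E'
from h import *
from scipy.optimize import least_squares
zs=[(525,276),(528,174),(457,102),(355,102),(279,171)]
P=np.array([ray_z("top",((x+.5)/5-.5+170,(y+.5)/5-.5+140),.034) for x,y in zs])
print(P.round(4))
a=np.radians([-90,-45,0,45,90])
f=lambda p:(np.stack([p[0]+.075*np.cos(a+p[2]),p[1]+.075*np.sin(a+p[2])],1)-P[:,:2]).ravel()
s=least_squares(f,[.55,.15,0]); print("fit",s.x, np.degrees(s.x[2]), (f(s.x)*1000).round(1))
cx,cy,th=s.x
D=np.stack([cx+.075*np.cos(a+th),cy+.075*np.sin(a+th)],1); print(D.round(4), np.hypot(*D.T).round(3))
# independent check: disc edge, scene camera
d=np.load("top0.npy"); W=world("top",d); v,u=np.mgrid[0:400,0:640]
box=(u>210)&(u<295)&(v>145)&(v<228); Q=W[box&(abs(W[...,2]-.034)<.004)]
g=lambda p:np.hypot(Q[:,0]-p[0],Q[:,1]-p[1])
r=g(s.x);Q=Q[(r>.055)&(r<.095)];r=g(s.x);print("strip r range",np.percentile(r,[1,50,99]).round(4))
im=cv2.imread("pics/scene0.png"); 
for q in proj("scene",np.c_[D,np.full(5,.034)]): cv2.circle(im,tuple((q*8).round().astype(int)),8,(0,0,255),-1,shift=3)
cv2.imwrite("pics/scz.png",cv2.resize(im[190:290,270:420],None,fx=5,fy=5))
E
```

```text
[[0.5215 0.0872 0.034 ]
 [0.5787 0.0855 0.034 ]
 [0.6202 0.1251 0.034 ]
 [0.621  0.1821 0.034 ]
 [0.5824 0.2241 0.034 ]]
fit [ 0.55167001  0.15549518 -0.41791395] -23.944705532617032 [-0.3 -0.2 -0.1  0.   0.  -0.1  0.7  0.3 -0.3 -0. ]
[[0.5212 0.0869]
 [0.5786 0.0855]
 [0.6202 0.1251]
 [0.6217 0.1824]
 [0.5821 0.224 ]] [0.528 0.585 0.633 0.648 0.624]
strip r range [0.0608 0.0763 0.0895]
```

View pics/scz.png

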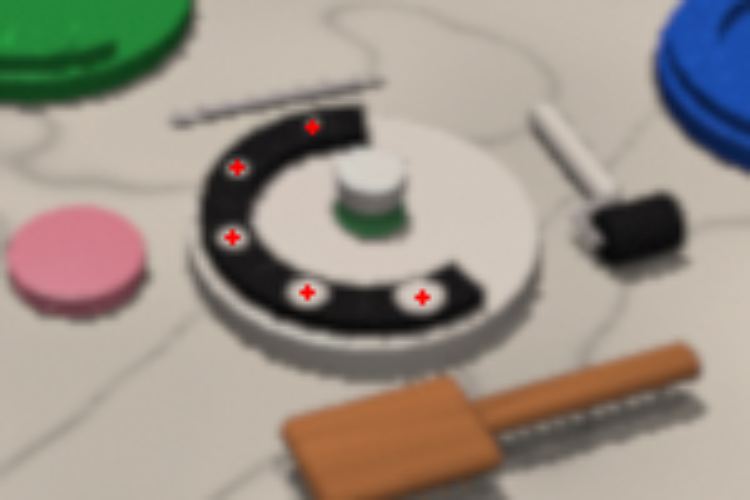

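```bash
python3 -m creep '[[[-2.9,-2.6,0,0,0,-0.1225,0.9],[-5.8,-5.2,0,0,0,-0.245,0.5],[-8.7,-7.8,0,0,0,-0.3675,0],[-11.6,-10.4,0,0,0,-0.49,0],[-14.5,-13,0,0,0,-0.6125,0],[-17.4,-15.6,0,0,0,-0.735,0],[-20.3,-18.2,0,0,0,-0.8575,0],[-23.2,-20.8,0,0,0,-0.98,0],[-26.1,-23.4,0,0,0,-1.1025,0],[-29,-26,0,0,0,-1.225,0]]]' 20
```

```text
t: 1.75
eef_pos: [0.3756, -0.273, 0.2316]
tool_rot: [0.0, 1.0, 0.002, 0.0]
contact_force: [0.0, -0.3, -0.2]
gripper_width: -0.004
```

```bash
python3 - <<'E'
from h import *
from scipy.spatial.transform import Rotation as Ro
o=bot.get_obs(); q=o["tool_rot"]; R=Ro.from_quat([q[1],q[2],q[3],q[0]]).as_matrix()
print(R.round(3),o["eef_pos"],o["q"].round(2),o["contact_force"],o["gripper_width"])
print("shift cm to dot1 z.12", 100*R.T@(np.array([.5212,.0869,.12])-o["eef_pos"]))
E
```

```text
[[ 1.     0.004  0.001]
 [ 0.004 -1.    -0.001]
 [ 0.001  0.001 -1.   ]] [ 0.37556165 -0.27301205  0.2315976 ] [ 0.84  0.15 -0.38  2.02  0.07  0.98  0.43] [ 0.03604719 -0.26335325 -0.19424372] -0.003961804522633006
shift cm to dot1 z.12 [ 14.69736041 -35.94058292  11.14784578]
```

```bash
python3 -m creep '[[[1.4,-3.6,0,0,0,0,0],[2.9,-7.2,0,0,0,0,0],[4.4,-10.8,1,0,0,0,0],[5.9,-14.4,2,0,0,0,0],[7.4,-18,3.5,0,0,0,0],[8.8,-21.6,5,0,0,0,0],[10.3,-25.2,6.5,0,0,0,0],[11.8,-28.8,8,0,0,0,0],[13.3,-32.4,9.5,0,0,0,0],[14.7,-35.9,11.1,0,0,0,0]]]'
python3 -m creep '[[[0,0,0,0,0,0,0],[0,0,0,0,0,0,0]]]'
python3 - <<'E'
from h import *
for n in ["wrist","scene"]:
    im,d=bot.read_camera(n); cv2.imwrite(f"pics/{n}1.png",im); np.save(f"{n}1.npy",d)
o=bot.get_obs(); print(o["t"],o["eef_pos"],o["tool_rot"].round(4),o["contact_force"],o["q"].round(2))
p=proj("wrist",[[.5212,.0869,.034],[.5786,.0855,.034],[.6202,.1251,.034],[.6217,.1824,.034],[.5821,.224,.034]]); print(p.round(0))
E
```

```text
t: 3.0
eef_pos: [0.523, 0.086, 0.12]
tool_rot: [0.0, 1.0, -0.0, 0.0]
contact_force: [1.4, -0.1, 0.3]
gripper_width: -0.002
t: 3.25
eef_pos: [0.522, 0.0842, 0.1203]
tool_rot: [0.0, 1.0, -0.0, -0.0]
contact_force: [-0.4, -0.4, 0.3]
gripper_width: 0.001
3.35 [0.52213553 0.08343333 0.12064221] [ 4.e-04  1.e+00 -9.e-04  2.e-04] [ 0.070244   -0.79463107  0.03783632] [ 0.17  0.43 -0.56  1.97  0.31  0.82 -0.56]
[[316. 203.]
 [384. 204.]
 [439. 157.]
 [450.  81.]
 [403.  17.]]
```

View pics/wrist1.png

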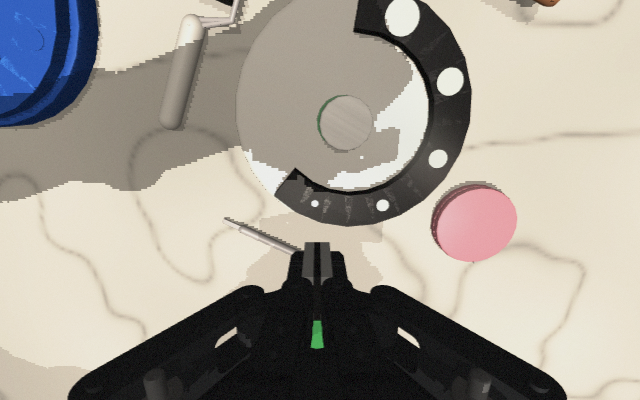

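```bash
cat > rest.py <<'E'
from h import *
import sys
L=[];F=[]
for i in range(int(sys.argv[1])):
    bot.read_camera("wrist"); o=bot.get_obs(); L.append(o["eef_pos"]); F.append(o["contact_force"])
L=np.array(L);F=np.array(F)
print(o["t"].round(2),"pos",L.mean(0).round(4),"sd",L.std(0).round(4),"F",F.mean(0).round(2),"sd",F.std(0).round(2),o["tool_rot"].round(4))
E
python3 rest.py 10
```

```text
Traceback (most recent call last):
  File "rest.py", line 7, in <module>
    print(o["t"].round(2),"pos",L.mean(0).round(4),"sd",L.std(0).round(4),"F",F.mean(0).round(2),"sd",F.std(0).round(2),o["tool_rot"].round(4))
          ^^^^^^^^^^^^
AttributeError: 'float' object has no attribute 'round'
```

```bash
sed -i 's/o\["t"\].round(2)/round(o["t"],2)/' rest.py; python3 rest.py 10
```

```text
4.35 pos [0.5221 0.0849 0.1203] sd [0. 0. 0.] F [ 0.07  0.09 -0.04] sd [0.42 0.42 0.56] [ 0.  1. -0. -0.]
```

```bash
python3 -m creep '[[[-0.1,-0.2,1,0,0,0,0],[-0.1,-0.2,2.4,0,0,0,0],[-0.1,-0.2,3.8,0,0,0,0],[-0.1,-0.2,5.2,0,0,0,0],[-0.1,-0.2,6.4,0,0,0,0],[-0.1,-0.2,7.2,0,0,0,0],[-0.1,-0.2,7.7,0,0,0,0],[-0.1,-0.2,8,0,0,0,0],[-0.1,-0.2,8,0,0,0,0],[-0.1,-0.2,8,0,0,0,0]]]'
python3 rest.py 20
```

```text
t: 5.6
eef_pos: [0.5214, 0.087, 0.0406]
tool_rot: [-0.0, 1.0, -0.0, 0.0]
contact_force: [0.5, -0.0, 1.1]
gripper_width: 0.001
6.6 pos [0.5212 0.0869 0.0404] sd [0.0001 0.     0.0001] F [-0.05 -0.11  0.19] sd [0.42 0.41 0.47] [-0.  1. -0.  0.]
```

```bash
python3 -m creep '[[[0,0,0.2,0,0,0,0],[0,0,0.4,0,0,0,0],[0,0,0.55,0,0,0,0],[0,0,0.65,0,0,0,0],[0,0,0.75,0,0,0,0],[0,0,0.8,0,0,0,0],[0,0,0.85,0,0,0,0]]]'
python3 rest.py 20
```

```text
t: 7.48
eef_pos: [0.5211, 0.0869, 0.0319]
tool_rot: [0.0, 1.0, -0.0, -0.0]
contact_force: [-0.6, -0.6, 3.7]
gripper_width: 0.002
8.47 pos [0.5211 0.0869 0.0318] sd [0. 0. 0.] F [-1.69 -0.42  2.87] sd [0.56 0.4  0.48] [ 0.e+00  1.e+00 -1.e-04 -0.e+00]
```

```bash
python3 -m creep '[[[0,0,0.1,0,0,0,0],[0,0,0.2,0,0,0,0],[0,0,0.2,0,0,0,0]]]'
python3 rest.py 20
python3 - <<'E'
from h import *
th=-23.945; 
o=bot.get_obs(); p=o["eef_pos"]
for a in range(-90,91,9):
    r=np.radians(a+th); w=np.array([.55167+.075*np.cos(r),.1555+.075*np.sin(r)])
    print(a,w.round(4),"row cm",round(100*(w[0]-p[0]),1),round(-100*(w[1]-p[1]),1))
E
```

```text
t: 8.85
eef_pos: [0.5211, 0.0869, 0.0298]
tool_rot: [0.0, 1.0, -0.0, -0.0]
contact_force: [-2.4, -0.0, 4.0]
gripper_width: -0.002
9.85 pos [0.5211 0.0869 0.0298] sd [0. 0. 0.] F [-2.55 -1.14  4.74] sd [0.43 0.42 0.5 ] [ 0.  1. -0. -0.]
-90 [0.5212 0.087 ] row cm 0.0 -0.0
-81 [0.5323 0.083 ] row cm 1.1 0.4
-72 [0.5439 0.0809] row cm 2.3 0.6
-63 [0.5557 0.0806] row cm 3.5 0.6
-54 [0.5673 0.0822] row cm 4.6 0.5
-45 [0.5786 0.0855] row cm 5.8 0.1
-36 [0.5892 0.0906] row cm 6.8 -0.4
-27 [0.5989 0.0973] row cm 7.8 -1.0
-18 [0.6075 0.1054] row cm 8.6 -1.8
-9 [0.6146 0.1147] row cm 9.4 -2.8
0 [0.6202 0.1251] row cm 9.9 -3.8
9 [0.6241 0.1362] row cm 10.3 -4.9
18 [0.6263 0.1477] row cm 10.5 -6.1
27 [0.6266 0.1595] row cm 10.5 -7.3
36 [0.625  0.1712] row cm 10.4 -8.4
45 [0.6217 0.1824] row cm 10.1 -9.6
54 [0.6166 0.1931] row cm 9.5 -10.6
63 [0.6099 0.2028] row cm 8.9 -11.6
72 [0.6018 0.2113] row cm 8.1 -12.4
81 [0.5925 0.2184] row cm 7.1 -13.2
90 [0.5821 0.224 ] row cm 6.1 -13.7
```

```bash
python3 -m creep '[[[0.5,0.2,0,0,0,0,0],[1.1,0.4,0,0,0,0,0],[1.7,0.5,0,0,0,0,0],[2.3,0.6,0,0,0,0,0],[2.9,0.65,0,0,0,0,0],[3.5,0.6,0,0,0,0,0],[4.1,0.55,0,0,0,0,0],[4.6,0.5,0,0,0,0,0],[5.2,0.3,0,0,0,0,0],[5.7,0.1,0,0,0,0,0]]]'
python3 rest.py 8
```

```text
t: 11.1
eef_pos: [0.5786, 0.0857, 0.0298]
tool_rot: [0.0, 1.0, -0.0, 0.0]
contact_force: [-3.4, -2.4, 5.2]
gripper_width: 0.0
11.5 pos [0.5793 0.0861 0.0301] sd [0.     0.     0.0001] F [-0.09 -0.86  4.58] sd [1.32 0.41 0.43] [-3.0e-04  1.0e+00 -1.0e-04  1.1e-03]
```

```bash
python3 -m creep '[[[0.6,-0.2,0,0,0,0,0],[1.1,-0.5,0,0,0,0,0],[1.6,-0.8,0,0,0,0,0],[2.1,-1.1,0,0,0,0,0],[2.5,-1.5,0,0,0,0,0],[2.9,-1.9,0,0,0,0,0],[3.3,-2.4,0,0,0,0,0],[3.7,-2.9,0,0,0,0,0],[4.0,-3.4,0,0,0,0,0],[4.2,-3.9,0,0,0,0,0]]]'
python3 rest.py 8
```

```text
t: 12.75
eef_pos: [0.6202, 0.1239, 0.0295]
tool_rot: [0.001, 1.0, -0.0, -0.0]
contact_force: [-1.4, -2.7, 4.8]
gripper_width: -0.0
13.15 pos [0.6205 0.1248 0.0298] sd [0.     0.     0.0001] F [-0.66 -2.13  4.7 ] sd [0.38 0.41 0.46] [-0.e+00  1.e+00 -1.e-04  3.e-04]
```

```bash
python3 -m creep '[[[0.2,-0.5,0,0,0,0,0],[0.4,-1.1,0,0,0,0,0],[0.5,-1.7,0,0,0,0,0],[0.6,-2.3,0,0,0,0,0],[0.6,-2.9,0,0,0,0,0],[0.6,-3.5,0,0,0,0,0],[0.5,-4.1,0,0,0,0,0],[0.4,-4.6,0,0,0,0,0],[0.3,-5.2,0,0,0,0,0],[0.1,-5.75,0,0,0,0,0]]]'
python3 rest.py 8
```

```text
t: 14.4
eef_pos: [0.6213, 0.1829, 0.0299]
tool_rot: [-0.0, 1.0, -0.0, 0.0]
contact_force: [1.3, -3.3, 5.3]
gripper_width: 0.002
14.8 pos [0.6209 0.184  0.03  ] sd [0. 0. 0.] F [0.04 0.78 4.66] sd [0.54 1.66 0.34] [-1.e-03  1.e+00  4.e-04  1.e-04]
```

```bash
python3 -m creep '[[[-0.2,-0.5,0,0,0,0,0],[-0.5,-1.0,0,0,0,0,0],[-0.8,-1.5,0,0,0,0,0],[-1.1,-1.9,0,0,0,0,0],[-1.5,-2.3,0,0,0,0,0],[-1.9,-2.7,0,0,0,0,0],[-2.4,-3.1,0,0,0,0,0],[-2.9,-3.5,0,0,0,0,0],[-3.4,-3.8,0,0,0,0,0],[-3.9,-4.0,0,0,0,0,0]]]'
python3 rest.py 10
python3 - <<'E'
from h import *
for n in ["top","scene"]:
    im,d=bot.read_camera(n); cv2.imwrite(f"pics/{n}2.png",im)
    W=world(n,d)
    if n=="top": print(W[186,250].round(3),W[144,286].round(3))
    a=cv2.imread(f"pics/{n}0.png")
    box=(slice(110,250),slice(170,330)) if n=="top" else (slice(170,310),slice(250,430))
    cv2.imwrite(f"pics/{n}2c.png",cv2.resize(np.hstack([a[box],im[box]]),None,fx=2.2,fy=2.2))
E
```

```text
t: 16.05
eef_pos: [0.5819, 0.223, 0.0299]
tool_rot: [-0.0, 1.0, 0.0, 0.0]
contact_force: [2.4, -0.8, 4.9]
gripper_width: -0.001
16.55 pos [0.5812 0.2233 0.0297] sd [0.     0.     0.0001] F [-0.07  1.48  4.61] sd [1.34 1.05 0.37] [-4.e-04  1.e+00  3.e-04 -7.e-04]
[0.448 0.064 0.635] [0.668 0.056 0.022]
```

View pics/scene2c.png

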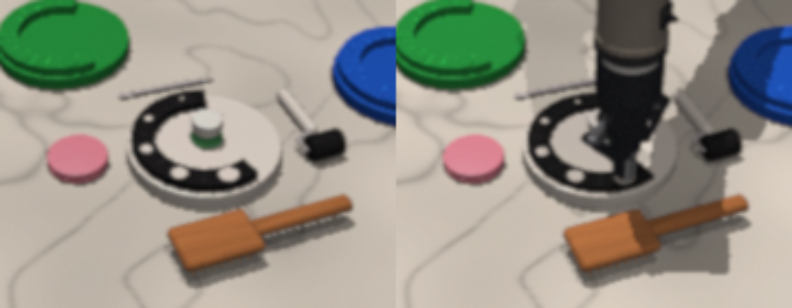

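View pics/top2c.png

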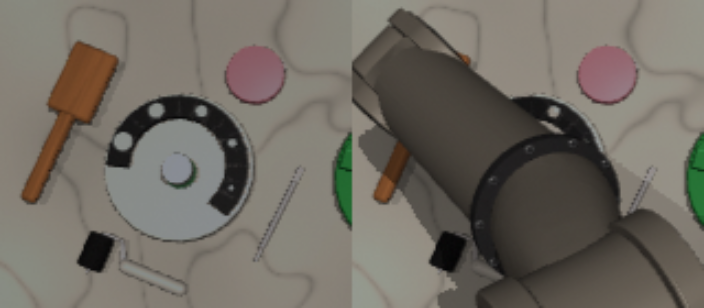

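In the scene view the fingertips stand on the largest dot (about (625,175) in the right half), and the brush, compact, pusher and roller haven't moved. The arm hides the jar in the overhead views, so I'll check it with the wrist camera before handing in.

```bash
python3 - <<'E'
from h import *
im,d=bot.read_camera("wrist"); cv2.imwrite("pics/wrist2.png",im)
W=world("wrist",d); m=abs(W[...,2]-.054)<.004
m&=np.hypot(W[...,0]-.5517,W[...,1]-.1555)<.04
print("jar top now",W[m].mean(0).round(4) if m.any() else None,m.sum())
d=np.load("top0.npy");W=world("top",d);m=(abs(W[...,2]-.054)<.004)&(np.hypot(W[...,0]-.5517,W[...,1]-.1555)<.04);print("start",W[m].mean(0).round(4))
d=np.load("wrist1.npy")
E
```

```text
jar top now None 0
start [0.5429 0.1518 0.0541]
```

View pics/wrist2.png

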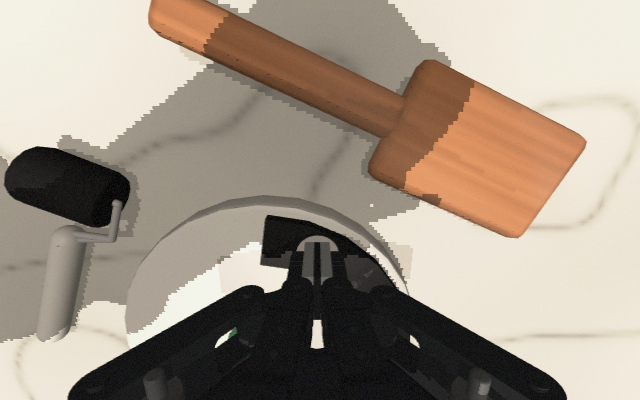

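The wrist view shows the tips on the largest dot at (318,240), with the brush and roller clear. The gripper hides the jar, but the tips stayed on the strip's 75 mm curve, well away from it.

```bash
python3 -c "
from station import bot
print(bot.hand_in()); o=bot.get_obs(); print(o['t'],o['eef_pos'],o['contact_force'])"
```

```text
the job is handed in; nothing more can be done
None
the job is handed in; nothing more can be done
```

I brought the closed fingertips down on the smallest dot of the white controller and stroked the strip through all five dots without lifting. I handed in at about 17 s of the 51 s allowed, with the tips still resting on the largest dot. The hand-in gave no verdict.

- **Locating:** The dot positions fitted the given geometry to within 0.7 mm. They also landed on the dots in the scene and wrist pictures.
- **Pressing:** The tips stayed about 4 mm into the strip by height, at 4.6–4.7 N at each dot.
- **At the end:** The tips read (0.581, 0.223), about 1 mm from the largest dot at (0.582, 0.224). The push was 4.6 N.
- **Toiletries:** The hairbrush, compact, face roller and cuticle pusher look unmoved in the last pictures. I did not compare the lotion bottle and tumbler before and after; the path kept clear of both.
- **Check that failed:** The arm hid the jar in the last pictures, so the wrist-camera depth check found nothing. It should not have been touched, since the tips stayed on the strip's curve, some 5 cm outside it.

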